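# Refit the pump knob and hold it pressed to prime

## Task

The eight-sided plastic control knob has come off the small utility pump and is standing on the counter: pick it up, turn it so that the flat in its bore matches the flat of the pump's upright spindle, and push it fully onto the spindle. Then press it nearly all the way down against the spring and finish with your hand still on the knob keeping it pressed, as one does to prime the pump. The plastic is brittle, so hold it lightly (at most 35 N of squeeze) and never push it with more than 30 N, and leave the other things on the counter where they are.

Things in the scene. Friction and masses are not known exactly. Their poses are not given: they have to be found in the camera images.
- knob: loose white plastic knob, 60 g, standing bore down, 48 mm high. Eight-sided skirt 54 mm wide, 22 mm high; origin at its underside's centre, z up, x towards the small nose that sticks out 10 mm from one face of the skirt. D-shaped bore underneath: 18 mm deep, 21.6 mm in diameter, its flat on the nose (+x) side, 5.7 mm from the axis. The nose points within 40 degrees of the counter's +x at the start
- knob_grip (a point): on the knob's axis, 39 mm above its origin, same axes: middle of the bar grip on top of the skirt, 16 mm wide (y), 48 mm long (x), 26 mm high. Pinch it from above, fingers closing along y. Brittle: both fingers' contact forces on the knob, added up, must stay under 90 N (a 35 N squeeze makes 70 N), its push on the pump under 30 N
- spindle_tip (a point): centre of the flat top of the pump's upright steel spindle, 127 mm above the counter with the spring out; z up, x level from the axis to the spindle's flat. D-shaped, 20 mm in diameter, flat 5 mm from the axis, 20 mm tall above its collar, top edge chamfered 1 mm. Knob fully on: its origin 18 mm below this point, the two x axes matching (within about 9 degrees to enter)
- spindle_tab (a point): end of the 6 mm wide tab that sticks out of the spindle's 30 mm wide collar on the side of the flat, 26 mm from the axis, 20 mm below the spindle's top; the knob's nose comes above it. It points within 50 degrees of the counter's +x; the spindle turns only very stiffly
- plunger (a joint): how far the spindle is pushed down into the pump, m: 0 out, 0.010 at its stop. Spring: 3 N to start, 8 N at the stop; it comes back up when let go
- pump: small utility pump fixed on the counter, 230 x 140 mm base plate, origin under its centre. A grey control box (110 x 120 mm, top 90 mm above the counter) at its -x end carries the spindle, on the box's centre (50 mm to -x of the origin); behind it (+x) the finned motor, lying along x, 104 mm high
- stopper: chrome drain stopper, a 54 mm wide disc, 36 mm high with a small button on top; origin at the centre of its underside. Leave alone
- container: flip-top plastic container clipped shut, 97 x 59 x 45 mm; origin under its centre. Leave alone
- broom: yellow hand broom lying flat, 260 mm long, 42 mm high; origin on the counter at mid length, its x axis along it towards the bristles. Leave alone
- pie_tin: empty aluminium pie tin, 216 mm across, 30 mm high; origin at the centre of its underside. Leave alone
- bowl: blue ceramic bowl, 140 mm across, 60 mm high; origin at the centre of its underside. Leave alone
- brush: flat brush with a wooden handle, lying on the counter; origin about mid length. Leave alone
Things that resemble listed ones, but are neither listed nor needed, are in the scene too. Leave any black look-alike of the knob alone.

How it is judged:
On the way, in this order (a step that is already met when the one before it is completed fails the run):
1. the knob is lifted clear of the counter in the fingers (height (world z) of knob above 0.05 m and contact force between the fingers and knob above 1 N), for 0.2 s.
2. the knob is keyed onto the spindle, at least 12 mm down, flat to flat (z of knob in the frame of spindle_tip below -0.012 m and horizontal distance between knob and spindle_tip below 0.004 m and angle between the x axis of knob and the x axis of spindle_tip, either way round below 0.3 rad and angle between the z axis of knob and the z axis of spindle_tip, either way round below 0.1 rad), for 0.1 s.
At the end, for the whole second after the job is handed in: the knob is fully on the spindle (origin at least 16 mm below the spindle's top, within 3 mm of its axis, flats matching, upright within 0.1 rad), the spindle is pushed down at least 7 of its 10 mm, and the fingers are still on the knob (over 2 N), which bears on the spindle with over 2 N (z of knob in the frame of spindle_tip below -0.016 m and horizontal distance between knob and spindle_tip below 0.003 m and angle between the x axis of knob and the x axis of spindle_tip, either way round below 0.3 rad and angle between the z axis of knob and the z axis of spindle_tip, either way round below 0.1 rad and value of joint plunger above 0.007 m and contact force between the fingers and knob above 2 N and contact force between knob and pump above 2 N); the arm keeps its last pose, push and grip.
It fails at once if the fingers' contact forces on the knob add up to over 90 N (contact force between the fingers and knob above 90 N).
It fails at once if the knob is pushed against the pump with over 30 N (contact force between knob and pump above 30 N).
It fails at once if another thing on the counter is moved by over 20 mm (distance of any of stopper, container, broom, pie_tin, bowl, brush from where it was at the start of the episode above 0.02 m).
It also fails if it takes over 38 s, if anything falls off the work surface, if the arm or the gripper's body presses on something with over 40 N, if the wrist force passes 120 N, or if a joint passes its speed limit or range.

## Robot

A 7-joint arm with a two-finger parallel gripper is mounted at the origin on the work surface. World frame = base frame: x ahead of the robot, y to its left, z up, the work surface at z = 0. Lengths are in m, angles in rad, forces in N, time in s.
With the tool pointing down it reaches from about 0.425 to 0.875 m from the base axis. Payload 4.7 kg.
Tool frame: the origin (TCP) lies midway between the tips of the shut fingers; the grasp point (between the pads) lies 19 mm behind it (ctrl.grip_point_offset is the distance from the TCP to the grasp point, in m); z points along the fingers, y is the line along which they close (so a half turn about z gives the same grasp; the last joint's range is limited). The gripper opens to 87 mm and grips with 3 to 60 N. Pads are 19 mm wide; open, the fingers measure 117 mm over their backs; the gripper's body (75 mm by 190 mm) begins 51 mm behind the grasp point.
Start: joints at [-1.233, 0.321, -0.07, 1.45, 0.023, 1.371, -0.057], TCP at [0.207, 0.616, 0.223] pointing down, gripper open.
Joint ranges: [-2.86, 2.86], [-0.3, 2.09], [-1.38, 1.24], [0.06, 2.45], [-1.56, 4.7], [0.09, 2.05], [-2.69, 2.69]. Speed limits (rad/s): [2.57, 2.57, 3.14, 3.14, 3.14, 3.14, 3.14].

## Interface

Orientations are given as a rotation vector (axis times angle).
In Python, from bench import ctrl gives the robot as it stands.
- The arm moves only by the tool move_arm, never from a script. Its argument "increments" is text: rows parted by semicolons, each of 7 numbers parted by spaces: the shift along the world's x, y, z in mm, then the turn, a rotation vector about the world's x, y, z in degrees, then the closure in counts, from 0 (fully open) to 255 (shut). A call has exactly 8 rows; each row shifts and turns the commanded pose from where the row before left it; what a row does not reach is not made up. A row lasts 1/12 s, in which the tool goes at most 41.7 mm and 7.16 degrees, less where a joint would pass 70% of its speed; a pose out of reach is approached as far as the arm can. A call with a gripper value outside its range is refused whole. The fingers move at their own pace and stop on an object; "grip_force" is the grip in N (left out, the last holds). Time passes only in rows, so rows that do not move let the fingers close, or fill a call up. It gives the time, the measured TCP pose, the force, the opening and the grip force at its end, in the units of the state.
- ctrl.get_state(): the state, without advancing time (a new reading comes with each control period).
- ctrl.get_image(name): name is "scene" or "side" or "wrist"; returns a dict with "frame" (480x640x3 uint8, red, green, blue), "depth" (480x640 float32, m along the optical axis (not along the pixel's ray), 0 where there is no reading), "fx", "fy", "cx", "cy" (pixels), "k1" (the pictures are not rectified: a ray, as slopes to the right and down, at radius r is drawn at 1 + k1 r^2 times it, then the intrinsics apply), "position" and "orientation" of the camera in the world. Camera axes: x right, y down, z forward; pixel columns grow to the right and rows downward; lengths in m; the calibration is good to about 2 mm. A picture is of the moment at which its call begins.
- ctrl.close_job(): hands the job in; it is judged then, once.
Trained networks look in a picture, given as the dict that the camera call returned (one of the last four; its "shot" number tells which), for a name from the list of things; names that differ only in an ending like _2 or _b are one class to them, and where a whole thing is asked for, a point or a joint stands for the part that bears it (a point fixed in the world has none). Each returns a list of dicts, best first, with "score" (0 to 1); they miss things now and then, are a little off and sometimes report something else, mostly with a low value. They report only what shows in the picture. A call takes as long as a camera call. They do not tell look-alikes from the thing itself.
- ctrl.find_in(target, picture): "centre" ([x, y, z] in m, in world coordinates, good to about 4 mm: the middle of the surface that is visible of it).
- ctrl.silhouettes(target, picture): "region" (480x640 bool, what is visible of it).
The state is a dict: "time": time; "joint_positions": joint angles; "qd": joint speeds; "joint_torque": joint torques, N m; "position": TCP position; "tool_rot": TCP orientation; "ft_force": force on the tool from outside, world axes, zero at the start; "torque": the same for the moment, N m; "grip_width": opening from 0.0 (shut) to 1.0 (fully open); "grip_force": force on a finger pad.
Only numpy, scipy, OpenCV 4.12 (cv2) and the standard library are available. Lean on these libraries where they do the work, as an engineer would, in place of code of your own. Each camera call takes 0.05 s, during which the arm holds its last target. There are 200 camera calls.

## Working session

There is one attempt and no reset: what is moved stays moved. The work goes in short steps, Python scripts to look and compute and a tool call to move; the robot and the scene stay as the last step left them, time stands still between calls to the robot, and variables do not carry over. Pictures are saved under pics/ and viewed, at most 10 in all, crops included, and the job is handed in when it is done.

Besides the shell and the picture viewer there is one more tool, called after "Emit:" by a JSON object that holds its "api" and its "payload". move_arm: Moves the arm, as the interface text tells. Its arguments: {"type":"object","properties":{"increments":{"type":"string"},"grip_force":{"type":"number"}},"required":["increments"]}

```bash
mkdir -p pics; ls; cat > h.py <<'E'
import numpy as np, cv2
from scipy.spatial.transform import Rotation as R
from bench import ctrl
def rot(o):
    o=np.array(o,float)
    return o if o.shape==(3,3) else (R.from_rotvec(o).as_matrix() if o.size==3 else R.from_quat(o).as_matrix())
def cloud(p):
    d=p["depth"]; h,w=d.shape
    K=np.array([[p["fx"],0,p["cx"]],[0,p["fy"],p["cy"]],[0,0,1]])
    v,u=np.mgrid[0:h,0:w]
    uv=np.stack([u,v],-1).reshape(-1,1,2).astype(np.float64)
    n=cv2.undistortPoints(uv,K,np.array([p["k1"],0,0,0,0.])).reshape(h,w,2)
    c=np.dstack([n*d[...,None],d])
    return c@rot(p["orientation"]).T+np.array(p["position"])
def save(p,name,box=None,s=1):
    f=p["frame"][...,::-1]
    if box: f=f[box[1]:box[3],box[0]:box[2]]
    cv2.imwrite("pics/"+name,cv2.resize(f,None,fx=s,fy=s,interpolation=cv2.INTER_CUBIC))
E
python3 - <<'E'
from h import *
s=ctrl.get_state(); print(s["position"],s["tool_rot"],s["grip_width"])
ims=[]
for n in ["scene","side"]:
    p=ctrl.get_image(n); ims.append(p["frame"]); print(n,p["position"],p["orientation"],p["k1"],p["shot"])
    for t in ["knob","spindle_tip","spindle_tab","pump","stopper"]:
        print(t,[(np.round(r["centre"],3),round(r["score"],2)) for r in ctrl.find_in(t,p)])
    save(p,n+"0.png")
E
```

```text
pics
[0.20668211 0.61568764 0.2214433 ] [-5.06275387e-01 -3.10035152e+00  2.97792023e-03] 0.9993030221454168
scene [1.06600178 0.01619909 1.02242807] [-1.91361933 -1.92689663  0.52282289] -0.014912188654353127 1
knob [(array([0.653, 0.176, 0.019]), 0.94), (array([0.634, 0.075, 0.019]), 0.82), (array([ 0.679, -0.053,  0.024]), 0.67), (array([0.546, 0.157, 0.02 ]), 0.66)]
spindle_tip []
spindle_tab [(array([ 0.573, -0.253,  0.107]), 0.51), (array([ 0.633, -0.246,  0.09 ]), 0.43)]
pump [(array([ 0.636, -0.246,  0.09 ]), 0.93)]
stopper [(array([0.54 , 0.269, 0.015]), 0.86)]
side [0.27436435 0.88368635 0.8841549 ] [-0.36253004  2.72663734 -1.2354318 ] -0.1176490567297733 2
knob [(array([0.529, 0.173, 0.021]), 0.84), (array([ 0.667, -0.039,  0.018]), 0.82), (array([0.638, 0.192, 0.022]), 0.7), (array([0.623, 0.085, 0.021]), 0.58)]
spindle_tip []
spindle_tab [(array([0.619, 0.088, 0.022]), 0.73), (array([0.764, 0.234, 0.039]), 0.66), (array([ 0.562, -0.244,  0.106]), 0.58)]
pump [(array([ 0.599, -0.23 ,  0.069]), 0.56)]
stopper [(array([0.533, 0.275, 0.017]), 0.91)]
```

View pics/scene0.png

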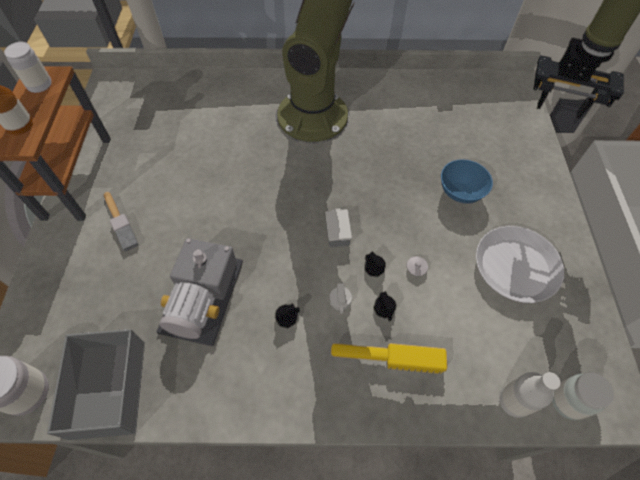

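View pics/side0.png

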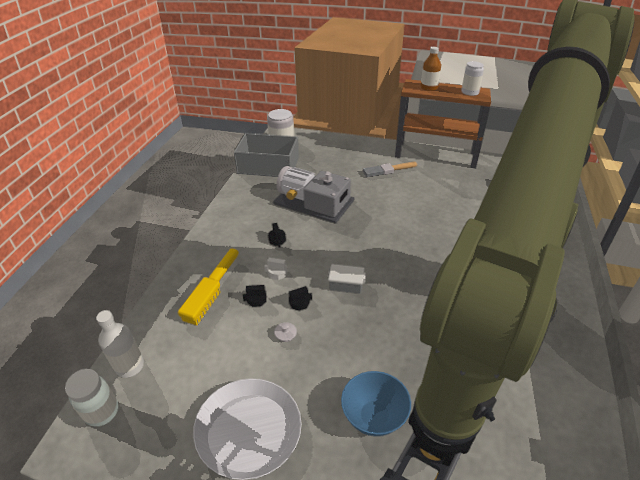

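The white knob is at scene pixel (341,297) and side pixel (277,268), which puts it at about (0.63, 0.08). The three black ones are look-alikes. The pump's spindle is at scene pixel (199,257), about (0.57,-0.25). I'll move above the white knob now.

Emit:
{"api": "move_arm", "payload": {"increments": "25.8 -32.6 2 0 0 1.2 0;25.8 -32.6 2 0 0 1.2 0;25.8 -32.6 2 0 0 1.2 0;25.8 -32.6 2 0 0 1.2 0;25.8 -32.6 2 0 0 1.2 0;25.8 -32.6 2 0 0 1.2 0;25.8 -32.6 2 0 0 1.2 0;25.8 -32.6 2 0 0 1.2 0"}}

```text
time: 1.27
position: [0.4142, 0.3537, 0.2391]
tool_rot: [0.243, 3.132, 0.001]
ft_force: [0.9, 0.7, 0.3]
grip_width: 1.0
grip_force: 0.0
```

Emit:
{"api": "move_arm", "payload": {"increments": "25.8 -32.6 0 0 0 1.2 0;25.8 -32.6 0 0 0 1.2 0;25.8 -32.6 0 0 0 1.2 0;25.8 -32.6 0 0 0 1.2 0;25.8 -32.6 0 0 0 1.2 0;25.8 -32.6 0 0 0 1.2 0;25.8 -32.6 0 0 0 1.2 0;20 -20 0 0 0 1.2 0"}}

```text
time: 1.93
position: [0.6157, 0.102, 0.239]
tool_rot: [-0.012, 3.14, -0.003]
ft_force: [-0.5, -1.0, -0.6]
grip_width: 1.002
grip_force: 0.0
```

```bash
python3 - <<'E'
from h import *
s=ctrl.get_state(); print(s["time"],s["position"],s["tool_rot"],s["joint_positions"])
p=ctrl.get_image("wrist"); print(p["position"],p["fx"])
for t in ["knob"]:
    print(t,[(np.round(r["centre"],3),round(r["score"],2)) for r in ctrl.find_in(t,p)])
save(p,"w1.png")
np.save("w1.npy",cloud(p).astype(np.float32)); np.save("w1f.npy",p["frame"])
E
```

```text
1.9333 [0.61566257 0.10203129 0.2390176 ] [-1.23961450e-02  3.14009053e+00 -3.07397114e-03] [-0.49939964  0.26217629  0.35601972  1.51051899 -0.08986695  1.38422827
  1.44071035]
[0.53353057 0.10187824 0.40168347] 331.98038824171334
knob [(array([0.535, 0.164, 0.02 ]), 0.89), (array([0.624, 0.079, 0.024]), 0.81), (array([ 0.663, -0.047,  0.022]), 0.72), (array([0.641, 0.177, 0.022]), 0.63)]
```

View pics/w1.png

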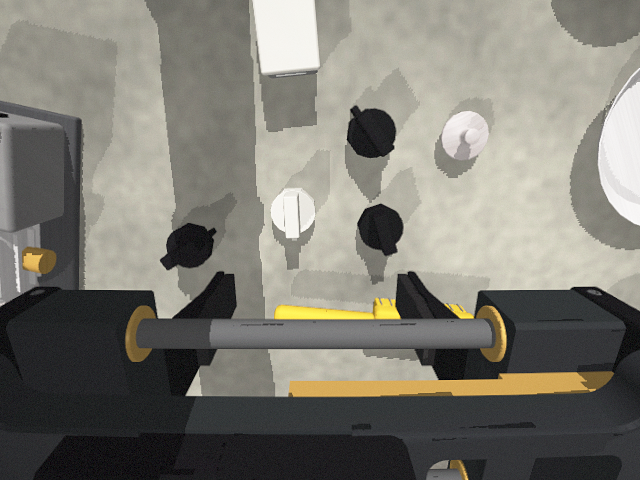

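The white knob is at pixel (293,212). Its bar runs nearly straight down the image (+x), with its nose end near (292,238). Next I'll measure the axis and yaw from the bar top's depth points.

```bash
cat >> h.py <<'E'
def bar(c,mask):
    q=c[mask][:,:2]; r=cv2.minAreaRect((q*1000).astype(np.float32))
    m=q.mean(0); w,V=np.linalg.eigh(np.cov((q-m).T)); a=V[:,1]*np.sign(V[0,1])
    return len(q),np.median(c[mask][:,2]),m,np.degrees(np.arctan2(a[1],a[0])),r
E
python3 - <<'E'
from h import *
c=np.load("w1.npy"); f=np.load("w1f.npy").astype(int)
near=np.hypot(c[...,0]-.624,c[...,1]-.079)<.04
print(np.histogram(c[near][:,2],bins=np.arange(-.006,.062,.004)))
print(bar(c,near&(c[...,2]>.042)))
m=near&(c[...,2]>.015)&(c[...,2]<.03)
q=c[m]; print("skirt",len(q),q.min(0),q.max(0),q.mean(0))
# coarse top view around: extent vs angle of skirt
b=bar(c,near&(c[...,2]>.042)); m0=b[2]
d=q[:,:2]-m0; r=np.hypot(*d.T); a=np.degrees(np.arctan2(d[:,1],d[:,0]))
for k in range(-180,180,15):
    s=(a>=k)&(a<k+15)
    if s.any(): print(k,round(r[s].max()*1000,1),end="; ")
E
```

```text
(array([   0, 1478,   93,   23,   15,   12,  180,  742,   17,   14,   20,
         16,   19,  594,   19,    0]), array([-0.006, -0.002,  0.002,  0.006,  0.01 ,  0.014,  0.018,  0.022,
        0.026,  0.03 ,  0.034,  0.038,  0.042,  0.046,  0.05 ,  0.054,
        0.058]))
(26361, np.float32(0.349494), array([0.59459615, 0.07388264], dtype=float32), np.float64(-66.2195056591605), ((613.2985229492188, 69.13664245605469), (51.39548110961914, 66.49256134033203), 70.05210876464844))
skirt 946 [0.5992229  0.05015746 0.01561791] [0.6601339  0.10091273 0.02995199] [0.6236561  0.07689733 0.02271426]
-60 30.6; -45 44.1; -30 52.3; -15 55.1; 0 65.5; 15 54.5; 30 48.1; 45 38.0; 60 18.9;
```

```bash
python3 - <<'E'
from h import *
c=np.load("w1.npy")
near=np.hypot(c[...,0]-.624,c[...,1]-.079)<.045
b=bar(c,near&(c[...,2]>.044)&(c[...,2]<.054)); print(b); m0=b[2]
q=c[near&(c[...,2]>.015)&(c[...,2]<.028)]
d=q[:,:2]-m0; r=np.hypot(*d.T); a=np.degrees(np.arctan2(d[:,1],d[:,0]))
for k in range(-180,180,10):
    s=(a>=k)&(a<k+10)
    if s.any(): print(k,round(r[s].max()*1000,1),end="; ")
E
```

```text
(621, np.float32(0.04864036), array([0.6243919 , 0.07573945], dtype=float32), np.float64(2.466164240501453), ((625.3566284179688, 75.61658477783203), (48.09626388549805, 16.103742599487305), 2.4576570987701416))
-180 25.2; -170 25.2; -160 25.8; -150 25.4; -140 25.4; -130 25.5; -120 25.7; -110 25.8; -100 25.5; -90 25.8; -80 26.6; -70 26.4; -60 26.5; -50 26.0; -40 26.7; -30 27.1; -10 35.8; 0 35.5; 10 26.8; 20 27.2; 30 26.5; 40 26.4; 50 26.6; 60 27.1; 70 26.6; 80 25.5; 90 25.4; 100 25.9; 110 26.0; 120 25.4; 130 25.4; 140 25.1; 150 25.9; 160 25.8; 170 25.1;
```

Emit:
{"api": "move_arm", "payload": {"increments": "2 -6 -20 0 0 1 80;2 -6 -22 0 0 1 80;2 -6 -25 0 0 0 80;2 -6 -25 0 0 0 80;1.3 -2.3 -30 0 0 0 80;0 0 -30 0 0 0 80;0 0 -25 0 0 0 80;0 0 -15 0 0 0 80", "grip_force": 20}}

```text
time: 2.7
position: [0.6207, 0.082, 0.0433]
tool_rot: [0.074, -3.136, -0.0]
ft_force: [-0.4, -0.2, -0.3]
grip_width: 0.693
grip_force: 0.0
```

```bash
python3 - <<'E'
from h import *
s=ctrl.get_state(); print(s["time"],s["position"],s["tool_rot"],s["ft_force"])
p=ctrl.get_image("wrist"); c=cloud(p)
near=np.hypot(c[...,0]-.625,c[...,1]-.0757)<.045
print(bar(c,near&(c[...,2]>.044)&(c[...,2]<.051)))
save(p,"w2.png")
E
```

```text
2.7 [0.62069804 0.08202409 0.04330888] [ 7.40560595e-02 -3.13629581e+00 -2.04662915e-04] [-0.41526264 -0.16450485 -0.31310329]
(2261, np.float64(0.04851774477762563), array([0.6173803, 0.0752778]), np.float64(89.6708160779595), ((618.4821166992188, 80.86160278320312), (36.564605712890625, 74.67993927001953), 4.328070163726807))
```

View pics/w2.png

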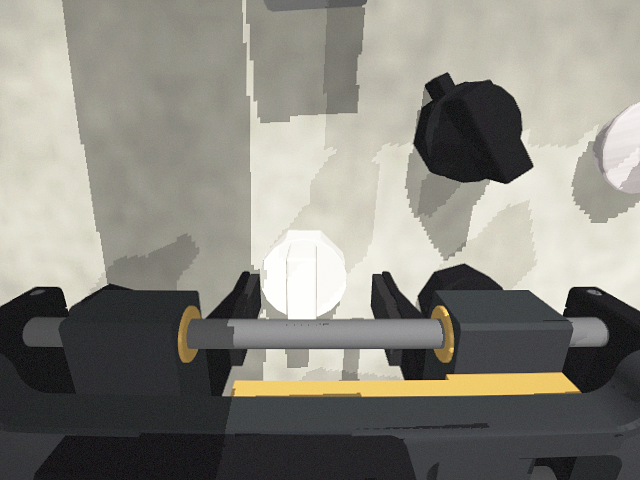

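The knob's bar is at pixel (302,285), left of the finger midline at about 316. That is about 6 mm, matching the computed offset, so I'll correct and descend.

Emit:
{"api": "move_arm", "payload": {"increments": "2.2 -3.2 0 0 0 0 80;2.1 -3.1 0 0 0 0 80;0 0 -5 0 0 0 80;0 0 -5 0 0 0 80;0 0 -4 0 0 0 80;0 0 -2 0 0 0 80;0 0 0 0 0 0 80;0 0 0 0 0 0 80"}}

```text
time: 3.42
position: [0.6273, 0.0748, 0.0305]
tool_rot: [0.073, -3.141, -0.0]
ft_force: [0.5, -0.6, 0.3]
grip_width: 0.685
grip_force: 0.0
```

Emit:
{"api": "move_arm", "payload": {"increments": "-1.5 0.8 -2 0 0 0 80;0 0 -2 0 0 0 80;0 0 0 0 0 0 170;0 0 0 0 0 0 230;0 0 0 0 0 0 255;0 0 0 0 0 0 255;0 0 0 0 0 0 255;0 0 0 0 0 0 255", "grip_force": 20}}

```text
time: 4.08
position: [0.626, 0.0754, 0.0267]
tool_rot: [-0.073, 3.141, 0.0]
ft_force: [-0.2, -0.2, -0.5]
grip_width: 0.316
grip_force: 0.0
```

Emit:
{"api": "move_arm", "payload": {"increments": "0 0 0 0 0 0 255;0 0 0 0 0 0 255;0 0 0 0 0 0 255;0 0 0 0 0 0 255;0 0 0 0 0 0 255;0 0 0 0 0 0 255;0 0 0 0 0 0 255;0 0 0 0 0 0 255"}}

```text
time: 4.75
position: [0.626, 0.0754, 0.0266]
tool_rot: [-0.073, 3.141, 0.0]
ft_force: [-0.3, 0.3, -0.3]
grip_width: 0.186
grip_force: 20.0
```

Emit:
{"api": "move_arm", "payload": {"increments": "0 0 10 0 0 0 255;0 0 25 0 0 0 255;0 0 35 0 0 0 255;0 0 35 0 0 0 255;0 0 35 0 0 0 255;-3 -20 30 0 0 0 255;-3 -33 20 0 0 0 255;-3 -34 20 0 0 0 255", "grip_force": 25}}

```text
time: 5.42
position: [0.6171, -0.0107, 0.2393]
tool_rot: [-0.079, 3.138, 0.002]
ft_force: [0.6, -0.6, -1.4]
grip_width: 0.179
grip_force: 25.0
```

Emit:
{"api": "move_arm", "payload": {"increments": "-4 -34 15 0 0 0 255;-4 -34 15 0 0 0 255;-3 -34 15 0 0 0 255;-3 -34 10 0 0 0 255;-3 -34 5 0 0 0 255;-3 -25 5 0 0 0 255;0 -13 0 0 0 0 255;0 0 0 0 0 0 255"}}

```text
time: 6.08
position: [0.5957, -0.2238, 0.3023]
tool_rot: [-0.063, 3.14, -0.003]
ft_force: [-0.2, -0.7, -0.7]
grip_width: 0.184
grip_force: 25.0
```

```bash
python3 - <<'E'
from h import *
s=ctrl.get_state(); print(s["time"],s["position"],s["tool_rot"],s["ft_force"],s["grip_width"],s["joint_positions"])
p=ctrl.get_image("wrist"); c=cloud(p)
for t in ["knob","spindle_tip","spindle_tab","pump"]:
    print(t,[(np.round(r["centre"],3),round(r["score"],2)) for r in ctrl.find_in(t,p)])
np.save("w3.npy",c.astype(np.float32)); np.save("w3f.npy",p["frame"])
save(p,"w3.png")
E
```

```text
6.0833 [ 0.59574469 -0.22381523  0.30227451] [-6.28244815e-02  3.14049711e+00 -3.06958764e-03] [-0.20635454 -0.70993619 -0.72268238] 0.18442510261719564 [-0.1004123   0.28650339  0.53462422  1.3792699  -0.14315454  1.51338492
  2.03504212]
knob [(array([ 0.664, -0.062,  0.022]), 0.9), (array([0.534, 0.157, 0.024]), 0.87), (array([ 0.581, -0.223,  0.298]), 0.85), (array([0.642, 0.168, 0.022]), 0.68)]
spindle_tip [(array([ 0.569, -0.252,  0.109]), 0.75)]
spindle_tab [(array([ 0.568, -0.253,  0.106]), 0.98), (array([0.756, 0.085, 0.039]), 0.67)]
pump [(array([ 0.576, -0.262,  0.091]), 0.58)]
```

View pics/w3.png

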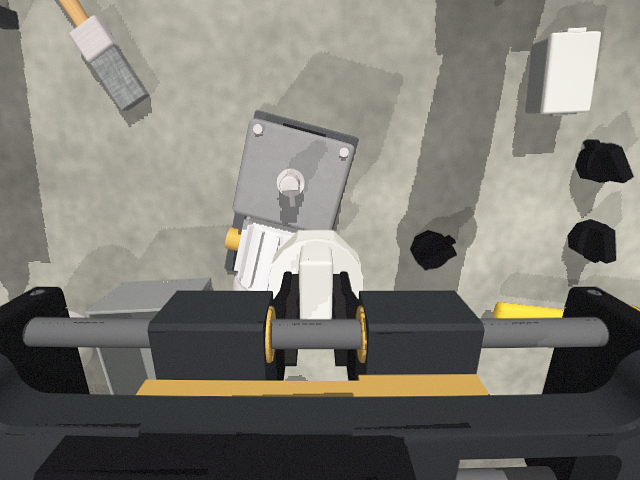

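The spindle shows at pixel (290,182) on the box, and the held knob is at (316,262). I need the spindle's axis, plus its flat and tab direction, from the depth points and a crop.

```bash
python3 - <<'E'
from h import *
c=np.load("w3.npy"); f=np.load("w3f.npy")
cv2.imwrite("pics/w3c.png",cv2.resize(f[145:235,235:355,::-1],None,fx=6,fy=6,interpolation=cv2.INTER_CUBIC))
near=np.hypot(c[...,0]-.569,c[...,1]+.252)<.04
print(np.histogram(c[near][:,2],bins=np.arange(.08,.14,.004)))
t=c[near&(c[...,2]>.122)&(c[...,2]<.131)]; print("top",len(t),t.mean(0),t.min(0),t.max(0))
print(cv2.minEnclosingCircle((t[:,:2]*1000).astype(np.float32)))
o=np.array(cv2.minEnclosingCircle((t[:,:2]*1000).astype(np.float32))[0])/1000
def prof(q,o):
    d=q[:,:2]-o; r=np.hypot(*d.T); a=np.degrees(np.arctan2(d[:,1],d[:,0]))
    for k in range(-180,180,10):
        s=(a>=k)&(a<k+10)
        if s.any(): print(k,round(r[s].max()*1000,1),s.sum(),end="; ")
    print()
prof(t,o)
q=c[near&(c[...,2]>.096)&(c[...,2]<.112)]; print(len(q)); prof(q,o)
d=q[:,:2]-o; r=np.hypot(*d.T); far=q[r>.018]; print(len(far),far.mean(0)); m=far[:,:2].mean(0)-o; print("tab yaw",np.degrees(np.arctan2(m[1],m[0])))
E
```

```text
(array([   0,    0, 3171,  118,    0,    0,  263,  134,    9,   14,    9,
        164,   80,    0,    0]), array([0.08 , 0.084, 0.088, 0.092, 0.096, 0.1  , 0.104, 0.108, 0.112,
       0.116, 0.12 , 0.124, 0.128, 0.132, 0.136, 0.14 ]))
top 249 [ 0.5660553  -0.2516333   0.12746847] [ 0.55806935 -0.26078433  0.12206472] [ 0.5733161  -0.24221581  0.12957053]
((567.8712158203125, -251.7951202392578), 9.94881534576416)
-180 9.8 7; -170 9.6 11; -160 9.7 8; -150 9.4 6; -140 9.1 8; -130 9.3 8; -120 9.7 9; -110 9.3 9; -100 8.8 5; -90 8.8 10; -80 9.1 6; -70 9.9 10; -60 9.4 6; -50 7.7 7; -40 6.6 3; -30 5.5 3; -20 5.4 3; -10 5.2 2; 0 4.9 3; 10 5.4 2; 20 5.7 4; 30 6.0 2; 40 6.7 4; 50 6.7 5; 60 9.3 7; 70 9.9 11; 80 9.7 6; 90 9.7 9; 100 9.9 9; 110 9.6 8; 120 9.8 10; 130 9.9 9; 140 9.9 11; 150 9.6 8; 160 9.8 10; 170 9.7 10; 
397
-180 14.2 9; -170 14.6 12; -160 14.5 10; -150 14.6 11; -140 14.5 10; -130 14.6 10; -120 14.4 9; -110 14.7 8; -100 14.1 7; -90 14.2 6; -80 14.6 7; -70 14.5 5; -60 14.5 3; -50 14.6 4; -40 14.6 7; -30 15.2 10; -20 14.5 10; -10 18.3 13; 0 26.1 50; 10 26.4 30; 20 14.9 11; 30 15.2 12; 40 14.9 8; 50 15.3 9; 60 15.2 11; 70 14.8 9; 80 15.1 11; 90 15.1 10; 100 14.4 9; 110 14.9 11; 120 14.8 11; 130 14.7 12; 140 14.7 12; 150 14.8 10; 160 14.8 11; 170 14.4 9; 
45 [ 0.59003884 -0.24904373  0.10771801]
tab yaw 7.075219625940015
```

View pics/w3c.png

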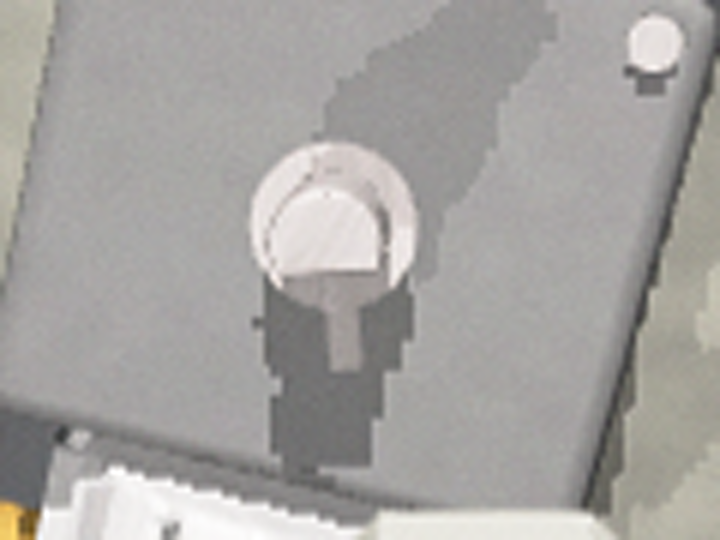

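The D-shaped top at pixel (290,184), its flat facing down the image, and the tab at about (292,200) all agree: axis (0.568,-0.2517), yaw about 6.7°. Next I'll measure the held knob relative to the TCP from the same shot.

```bash
python3 - <<'E'
from h import *
c=np.load("w3.npy"); f=np.load("w3f.npy").astype(int)
T=np.array([.59574,-.22382,.30227])
near=np.hypot(c[...,0]-T[0],c[...,1]-T[1])<.05
white=f.min(-1)>130
for lo,hi in((.292,.304),(.316,.33)):
    m=near&white&(c[...,2]>lo)&(c[...,2]<hi); q=c[m]
    print(len(q),np.median(q[:,2]),q.min(0)-T,q.max(0)-T,cv2.minEnclosingCircle(((q-T)[:,:2]*1000).astype(np.float32)))
    vv,uu=np.nonzero(m); print(uu.min(),uu.max(),vv.min(),vv.max())
    if lo>.3: print(bar(c,m))
    else:
        d=(q-T)[:,:2]; r=np.hypot(*d.T); a=np.degrees(np.arctan2(d[:,1],d[:,0]))
        for k in range(-180,180,10):
            s=(a>=k)&(a<k+10)
            if s.any(): print(k,round(r[s].max()*1000,1),end="; ")
        print()
E
```

```text
2148 0.29828382 [-0.02755914 -0.02529512 -0.01026354] [0.00879969 0.02667083 0.00172811] ((-2.7275125980377197, 0.4932165741920471), 26.389991760253906)
269 362 238 298
-180 27.6; -170 27.2; -160 27.3; -150 26.8; -140 26.8; -130 26.4; -120 26.8; -110 26.0; -100 25.6; -90 25.4; -80 24.4; -70 24.7; 70 25.7; 80 26.7; 90 26.4; 100 27.0; 110 27.9; 120 27.2; 130 27.2; 140 27.6; 150 28.0; 160 27.6; 170 27.3; 
2091 0.3241433 [-0.02569733 -0.00831498  0.01375633] [0.0053707  0.01702022 0.02360233] ((-10.059880256652832, 0.49381640553474426), 16.562339782714844)
299 351 255 319
(2091, np.float32(0.3241433), array([ 0.58393914, -0.22374313], dtype=float32), np.float64(2.4977172143356947), ((585.4027709960938, -219.1422119140625), (30.677682876586914, 24.73488426208496), 2.835685968399048))
```

Emit:
{"api": "move_arm", "payload": {"increments": "-6 -6 -5 0 0 1 255;-8 -8 -10 0 0 1.4 255;-7 -8 -20 0 0 1 255;-5.7 -6.3 -25 0 0 1 255;0 0 -30 0 0 0 255;0 0 -25 0 0 0 255;0 0 -15 0 0 0 255;0 0 0 0 0 0 255"}}

```text
time: 7.0
position: [0.5684, -0.2445, 0.1672]
tool_rot: [0.197, -3.129, -0.006]
ft_force: [-0.3, 0.8, -1.3]
grip_width: 0.179
grip_force: 25.0
```

```bash
python3 - <<'E'
from h import *
s=ctrl.get_state(); print(s["time"],s["position"],s["tool_rot"],s["ft_force"],s["torque"],s["joint_positions"][6])
x=rot(s["tool_rot"]); print("knob yaw",np.degrees(np.arctan2(-x[1,0],-x[0,0])),"tilt",np.degrees(x[:2,2]))
E
```

```text
7.0 [ 0.56842504 -0.24450749  0.16718916] [ 0.19725575 -3.12851023 -0.00568851] [-0.32845722  0.83701288 -1.25770392] [ 0.07396955  0.01619666 -0.02193882] 2.185746645978225
knob yaw 7.216332014216032 tilt [-0.4056284   0.18278113]
```

Emit:
{"api": "move_arm", "payload": {"increments": "0.6 -3.8 0 0 0 0 255;0 -3.8 0 0 0 -0.4 255;0 0 0 0 0 0 255;0 0 -2 0 0 0 255;0 0 -2 0 0 0 255;0 0 0 0 0 0 255;0 0 0 0 0 0 255;0 0 0 0 0 0 255"}}

```text
time: 7.67
position: [0.5709, -0.2554, 0.1677]
tool_rot: [-0.182, 3.136, 0.0]
ft_force: [-0.6, 0.5, 0.0]
grip_width: 0.181
grip_force: 25.0
```

```bash
cat > st.py <<'E'
from h import *
s=ctrl.get_state(); print(s["time"],s["position"],np.round(s["ft_force"],1),np.round(s["torque"],3),round(s["grip_width"],3))
x=rot(s["tool_rot"]); print("knob yaw",np.degrees(np.arctan2(-x[1,0],-x[0,0])),"tilt",np.degrees(x[:2,2]))
E
cat > look.py <<'E'
import sys
from h import *
exec(open("st.py").read()); T=np.array(s["position"])
p=ctrl.get_image("wrist"); c=cloud(p); save(p,sys.argv[1],(200,120,440,320),3)
f=p["frame"].astype(int)
near=np.hypot(c[...,0]-T[0],c[...,1]-T[1])<.06
h=c[...,2]-T[2]
q=c[near&(f.min(-1)>130)&(abs(h+.004)<.006)]-T
d=q[:,:2]; r=np.hypot(*d.T); a=np.degrees(np.arctan2(d[:,1],d[:,0]))
print([(k,round(r[(a>=k)&(a<k+20)].max()*1000,1)) for k in range(-180,180,20) if ((a>=k)&(a<k+20)).any()])
for lo,hi in((.122,.131),(.103,.112)):
    q=c[near&(c[...,2]>lo)&(c[...,2]<hi)]
    if len(q)>5: print(lo,len(q),q.mean(0),q.min(0),q.max(0))
E
python3 look.py w4.png
```

```text
7.6667 [ 0.57088216 -0.25540501  0.16767633] [-0.6  0.5  0. ] [0.061 0.056 0.038] 0.181
knob yaw 6.6533321547504976 tilt [0.00919678 0.0077263 ]
[(-180, np.float64(27.4)), (-160, np.float64(27.5)), (-140, np.float64(26.7)), (-120, np.float64(26.6)), (-100, np.float64(25.9)), (-80, np.float64(25.7)), (60, np.float64(25.1)), (80, np.float64(26.6)), (100, np.float64(27.5)), (120, np.float64(27.7)), (140, np.float64(27.5)), (160, np.float64(28.2))]
0.103 49 [ 0.553975   -0.25350347  0.10695292] [ 0.55295229 -0.26036793  0.10481423] [ 0.55592365 -0.24629754  0.10878602]
```

View pics/w4.png

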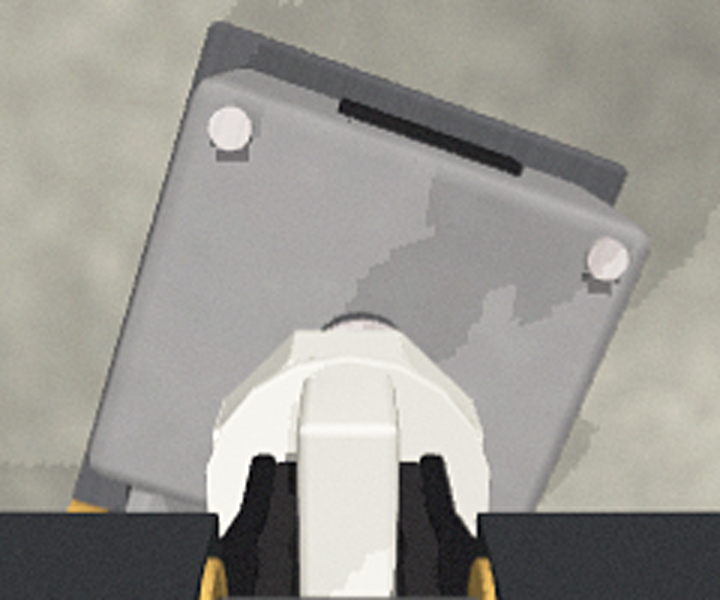

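The knob is held level above the spindle, and a sliver of collar shows at crop pixel (360,322), slightly right of the knob's bar centre (350). So the knob must go about 3 mm to +y.

Emit:
{"api": "move_arm", "payload": {"increments": "-1 1.7 0 0 0 0 255;-0.9 1.6 0 0 0 0 255;0 0 -3 0 0 0 255;0 0 -3 0 0 0 255;0 0 -2 0 0 0 255;0 0 -1 0 0 0 255;0 0 0 0 0 0 255;0 0 0 0 0 0 255"}}

```text
time: 8.38
position: [0.5689, -0.2522, 0.1584]
tool_rot: [0.182, -3.136, -0.0]
ft_force: [0.1, 0.3, -0.6]
grip_width: 0.179
grip_force: 25.0
```

```bash
python3 look.py w5.png
```

```text
8.3833 [ 0.5688833  -0.25221896  0.15844598] [ 0.1  0.3 -0.6] [ 0.003 -0.003 -0.001] 0.179
knob yaw 6.643522003871145 tilt [-0.0111004   0.00356866]
[(-180, np.float64(27.5)), (-160, np.float64(27.7)), (-140, np.float64(26.8)), (-120, np.float64(26.8)), (-100, np.float64(25.9)), (-80, np.float64(25.5)), (80, np.float64(26.8)), (100, np.float64(27.6)), (120, np.float64(27.8)), (140, np.float64(27.5)), (160, np.float64(28.1))]
```

Emit:
{"api": "move_arm", "payload": {"increments": "0 0 -1 0 0 0 255;0 0 -1 0 0 0 255;0 0 -1 0 0 0 255;0 0 -1 0 0 0 255;0 0 -1 0 0 0 255;0 0 -1 0 0 0 255;0 0 0 0 0 0 255;0 0 0 0 0 0 255"}}

```text
time: 9.1
position: [0.5689, -0.2522, 0.1525]
tool_rot: [0.182, -3.136, -0.0]
ft_force: [-0.7, -0.2, -1.1]
grip_width: 0.179
grip_force: 25.0
```

```bash
python3 st.py
```

```text
9.1 [ 0.56888404 -0.25219652  0.15250444] [-0.7 -0.2 -1.1] [ 0.003  0.004 -0.066] 0.179
knob yaw 6.647256616035396 tilt [-0.00497457  0.00554406]
```

No contact force yet, so I'll go down 3 mm more.

Emit:
{"api": "move_arm", "payload": {"increments": "0 0 -0.6 0 0 0 255;0 0 -0.6 0 0 0 255;0 0 -0.6 0 0 0 255;0 0 -0.6 0 0 0 255;0 0 -0.6 0 0 0 255;0 0 0 0 0 0 255;0 0 0 0 0 0 255;0 0 0 0 0 0 255"}}

```text
time: 9.77
position: [0.569, -0.2522, 0.1496]
tool_rot: [-0.182, 3.136, 0.0]
ft_force: [-0.7, 0.5, -0.4]
grip_width: 0.18
grip_force: 25.0
```

```bash
python3 st.py
```

```text
9.7667 [ 0.5689668  -0.2521931   0.14962443] [-0.7  0.5 -0.4] [ 0.065  0.048 -0.005] 0.18
knob yaw 6.646180374644928 tilt [0.00700927 0.00362848]
```

Nothing resists at 4 mm past the spindle top, so it looks engaged. I'll continue.

Emit:
{"api": "move_arm", "payload": {"increments": "0 0 -1 0 0 0 255;0 0 -1 0 0 0 255;0 0 -1 0 0 0 255;0 0 -1 0 0 0 255;0 0 -1 0 0 0 255;0 0 -1 0 0 0 255;0 0 0 0 0 0 255;0 0 0 0 0 0 255"}}

```text
time: 10.43
position: [0.5689, -0.2521, 0.1435]
tool_rot: [0.182, -3.136, -0.0]
ft_force: [0.5, 0.4, -0.1]
grip_width: 0.182
grip_force: 25.0
```

```bash
python3 look.py w6.png
```

```text
10.4333 [ 0.56888215 -0.25213784  0.14347774] [ 0.5  0.4 -0.1] [ 0.021 -0.02  -0.026] 0.182
knob yaw 6.649708846001597 tilt [-0.00843735  0.00810293]
[(-180, np.float64(27.6)), (-160, np.float64(27.6)), (-140, np.float64(26.6)), (-120, np.float64(26.8)), (-100, np.float64(26.0)), (-80, np.float64(25.5)), (60, np.float64(25.4)), (80, np.float64(26.5)), (100, np.float64(27.4)), (120, np.float64(27.8)), (140, np.float64(27.4)), (160, np.float64(28.1))]
0.122 360 [ 0.54690511 -0.25417432  0.12643069] [ 0.54179992 -0.27770812  0.12200441] [ 0.56089054 -0.22811304  0.13097474]
```

View pics/w6.png

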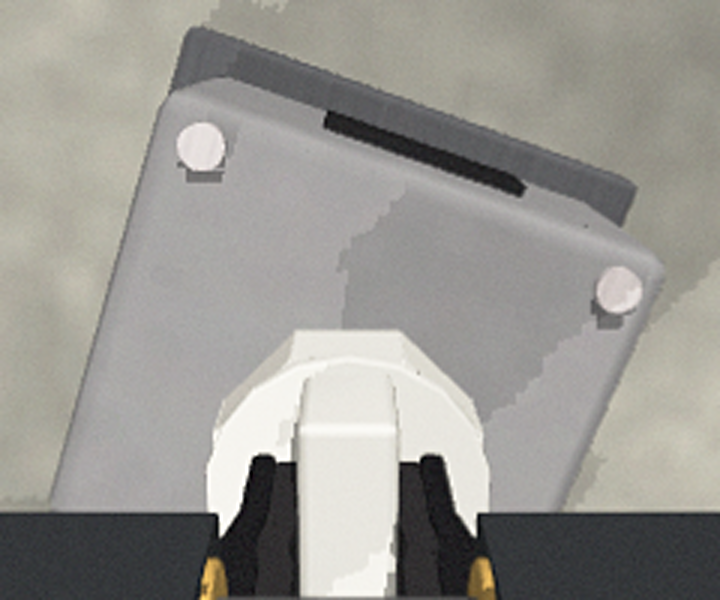

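The knob hasn't shifted in the hand, with its front skirt edge still at crop pixel (347,330). It is 10 mm down over the spindle with no resistance, so I'll go on to seating.

Emit:
{"api": "move_arm", "payload": {"increments": "0 0 -1 0 0 0 255;0 0 -1 0 0 0 255;0 0 -1 0 0 0 255;0 0 -1 0 0 0 255;0 0 -1 0 0 0 255;0 0 -1 0 0 0 255;0 0 0 0 0 0 255;0 0 0 0 0 0 255", "grip_force": 30}}

```text
time: 11.15
position: [0.5689, -0.2521, 0.1375]
tool_rot: [0.182, -3.136, -0.0]
ft_force: [-0.3, -0.7, -0.2]
grip_width: 0.186
grip_force: 30.0
```

Emit:
{"api": "move_arm", "payload": {"increments": "0 0 -0.7 0 0 0 255;0 0 -0.7 0 0 0 255;0 0 -0.7 0 0 0 255;0 0 -0.7 0 0 0 255;0 0 -0.6 0 0 0 255;0 0 -0.6 0 0 0 255;0 0 0 0 0 0 255;0 0 0 0 0 0 255"}}

```text
time: 11.82
position: [0.569, -0.2522, 0.1338]
tool_rot: [-0.182, 3.136, 0.0]
ft_force: [-0.8, 0.9, 2.3]
grip_width: 0.178
grip_force: 30.0
```

```bash
python3 st.py
```

```text
11.8167 [ 0.56902187 -0.25219523  0.13384383] [-0.8  0.9  2.3] [ 0.167  0.255 -0.037] 0.178
knob yaw 6.649019620393095 tilt [0.01792984 0.00489165]
```

Spring contact (about 3 N) came where expected, with seating at TCP z of about 0.1355. I'll press to about 8.5 mm in.

Emit:
{"api": "move_arm", "payload": {"increments": "0 0 -0.8 0 0 0 255;0 0 -0.8 0 0 0 255;0 0 -0.8 0 0 0 255;0 0 -0.8 0 0 0 255;0 0 -0.8 0 0 0 255;0 0 0 0 0 0 255;0 0 0 0 0 0 255;0 0 0 0 0 0 255"}}

```text
time: 12.48
position: [0.569, -0.2522, 0.1298]
tool_rot: [-0.182, 3.136, -0.0]
ft_force: [-1.4, 0.7, 4.2]
grip_width: 0.183
grip_force: 30.0
```

```bash
python3 look.py w7.png
```

```text
12.4833 [ 0.56904086 -0.25223977  0.12976607] [-1.4  0.7  4.2] [ 0.127  0.338 -0.041] 0.183
knob yaw 6.645195812915184 tilt [0.01845375 0.00098198]
[(-180, np.float64(27.4)), (-160, np.float64(27.9)), (-140, np.float64(26.8)), (-120, np.float64(26.7)), (-100, np.float64(25.9)), (-80, np.float64(25.4)), (80, np.float64(26.7)), (100, np.float64(27.3)), (120, np.float64(27.9)), (140, np.float64(27.6)), (160, np.float64(28.3))]
0.122 2106 [ 0.55577476 -0.2531367   0.12587158] [ 0.54173351 -0.27779693  0.12204157] [ 0.57950237 -0.22551493  0.13099801]
0.103 316 [ 0.5470293  -0.25469698  0.1078463 ] [ 0.54192686 -0.2776853   0.10305103] [ 0.56081297 -0.2280488   0.11198311]
```

Emit:
{"api": "move_arm", "payload": {"increments": "0 0 -0.6 0 0 0 255;0 0 -0.6 0 0 0 255;0 0 -0.6 0 0 0 255;0 0 -0.6 0 0 0 255;0 0 -0.4 0 0 0 255;0 0 0 0 0 0 255;0 0 0 0 0 0 255;0 0 0 0 0 0 255"}}

```text
time: 13.2
position: [0.5691, -0.2522, 0.1271]
tool_rot: [-0.182, 3.136, 0.0]
ft_force: [-0.9, 0.4, 5.1]
grip_width: 0.18
grip_force: 30.0
```

```bash
python3 - <<'E'
exec(open("st.py").read()); T=np.array(s["position"])
p=ctrl.get_image("wrist"); c=cloud(p); f=p["frame"].astype(int)
near=(np.hypot(c[...,0]-T[0],c[...,1]-T[1])<.03)&(f.min(-1)>130)
h=c[...,2]-T[2]
print("skirt top",np.median(c[near&(abs(h+.004)<.004)][:,2])-T[2],"bar top",np.median(c[near&(abs(h-.022)<.004)][:,2])-T[2])
c=np.load("w3.npy");f=np.load("w3f.npy").astype(int);T=np.array([.59574,-.22382,.30227])
near=(np.hypot(c[...,0]-T[0],c[...,1]-T[1])<.03)&(f.min(-1)>130)
h=c[...,2]-T[2]
print("before",np.median(c[near&(abs(h+.004)<.004)][:,2])-T[2],np.median(c[near&(abs(h-.022)<.004)][:,2])-T[2])
E
```

```text
13.2 [ 0.56906097 -0.25221588  0.12706442] [-0.9  0.4  5.1] [ 0.173  0.415 -0.04 ] 0.18
knob yaw 6.648904999514278 tilt [0.02099252 0.00306243]
skirt top -0.003930582839499458 bar top 0.022008648280182147
before -0.003977154512405379 0.02190938113212587
```

No slip in the grip: knob origin at about 0.1005, so the plunger is about 8.5 mm in. I'll add a small margin and check the force.

Emit:
{"api": "move_arm", "payload": {"increments": "0 0 -0.2 0 0 0 255;0 0 0 0 0 0 255;0 0 -0.2 0 0 0 255;0 0 0 0 0 0 255;0 0 -0.2 0 0 0 255;0 0 0 0 0 0 255;0 0 0 0 0 0 255;0 0 0 0 0 0 255"}}

```text
time: 13.92
position: [0.569, -0.2522, 0.1265]
tool_rot: [-0.182, 3.136, 0.0]
ft_force: [-1.9, 0.7, 6.7]
grip_width: 0.179
grip_force: 30.0
```

```bash
python3 - <<'E'
from h import *
z=[]
for i in range(4):
    p=ctrl.get_image("side" if i==0 else "wrist"); s=ctrl.get_state(); z.append(s["ft_force"][2])
    if i==0: save(p,"s8.png",(250,150,380,240),5)
print(z,s["position"],s["time"])
E
```

```text
[np.float64(6.773970897937223), np.float64(6.052153602477984), np.float64(6.429499974497665), np.float64(6.371505806867154)] [ 0.56902902 -0.25223862  0.12650323] 14.1167
```

View pics/s8.png

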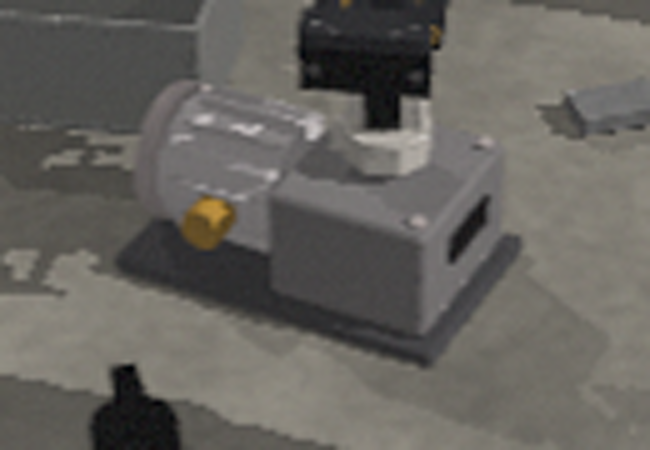

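The side view shows the knob at crop pixel (385,150), seated low on the box with the fingers on it. The force of about 6.4 N plus the knob's weight fits the spring at 8–9 mm. I'll hand in.

```bash
python3 -c "
from bench import ctrl
print(ctrl.close_job())"
```

```text
the job is handed in; nothing more can be done
None
```

I keyed the knob fully onto the spindle and handed the job in at about 14 s with the hand still holding it pressed, the plunger about 9 mm down by my estimate; the judge's verdict was not shown.

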